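# Slide a thin printing plate off its tray and register it in the jig

## Robot

A 7-joint arm with a two-finger parallel gripper is mounted at the origin on the work surface. World frame = base frame: x ahead of the robot, y to its left, z up, the work surface at z = 0. Lengths are in m, angles in rad, forces in N, time in s.
With the tool pointing down it reaches from about 0.4 to 0.85 m from the base axis. Payload 4.4 kg.
Tool frame: the origin (TCP) lies on the centre line of the jaws, within the pads' length; the fingertips stand 11 mm ahead of it and the grasp point (between the pads) lies 8 mm behind it (arm.tips_ahead is the distance from the TCP to the fingertips, in m); y points along the fingers, z is the direction in which the jaws open and shut, and the axes are right-handed (so a half turn about y gives the same grasp; the last joint's range is limited). The gripper opens to 94 mm and grips with 3 to 60 N. Pads are 16 mm wide; open, the fingers measure 119 mm over their backs; the gripper's body (75 mm by 177 mm) begins 78 mm behind the grasp point.
Start: joints at [1.169, 0.628, 0.038, 1.517, -0.027, 0.996, -0.02], TCP at [0.214, -0.614, 0.216] pointing down, gripper open.
Joint ranges: [-3.06, 3.06], [-0.37, 2.12], [-1.25, 1.32], [0.18, 2.47], [-1.1, 4.24], [0.23, 1.98], [-2.94, 2.94]. Speed limits (rad/s): [2.57, 2.57, 3.14, 3.14, 3.14, 3.14, 3.14].

## Interface

Orientations are given as a rotation vector (axis times angle).
In Python, from station import arm gives the robot as it stands.
- The arm moves only by the tool play_rows, never from a script. Its argument "plan" is one flat list of numbers, 5 for each row, row after row: the shift along the tool's x, y, z in cm, then the turn about the tool's y in degrees, then the opening, from 0 (shut) to 1 (fully open). A call has 1 to 12 rows; each row is the pose to reach, as a shift and turn from the pose measured when the call began, along the tool's axes at that moment; what a row does not reach only later rows make up. A row lasts 1/8 s, in which the tool goes at most 62.5 mm and 10.7 degrees, less where a joint would pass 70% of its speed; a pose out of reach is approached as far as the arm can. A call with a gripper value outside its range is refused whole. The fingers move at their own pace and stop on an object; the grip force is fixed at half the most. Time passes only in rows, so rows that repeat a pose let the fingers close. It gives the time, the measured TCP pose, the force and the opening at its end, in the units of the state.
- arm.state(): the state, without advancing time (a new reading comes with each control period).
- arm.read_camera(name): name is "scene" or "top"; returns the picture (384x512x3 uint8, red, green, blue); there is no depth.
- arm.camera_info(name): a dict with "mtx" (3x3 intrinsics, pixels), "k1" (the pictures are not rectified: a ray, as slopes to the right and down, at radius r is drawn at 1 + k1 r^2 times it, then the intrinsics apply), "rvec" (rotation vector, rad) and "tvec" (3), from world to camera coordinates, as OpenCV has them. Camera axes: x right, y down, z forward; pixel columns grow to the right and rows downward; lengths in m; the calibration is good to about 2 mm. A picture is of the moment at which its call begins. camera_info takes no time and is no camera call.
- arm.hand_in(): hands the job in, once; it reports no verdict.
The state is a dict: "time_s": time; "joints": joint angles; "qvel": joint speeds; "effort": joint torques, N m; "tool_pos": TCP position; "orientation": TCP orientation; "ft_force": force on the tool from outside, world axes, zero at the start; "moment": the same for the moment, N m; "gripper_width": finger opening in m.
Only numpy, scipy, OpenCV 4.12 (cv2) and the standard library are available. Lean on these libraries where they do the work, as an engineer would, in place of code of your own. Each camera call takes 0.05 s, during which the arm holds its last target. There are 200 camera calls.

## Task

Slide the thin metal printing plate along its tray until its end sticks out well past the tray's open end (at least 30 mm, still lying flat), then take it by that overhanging end, lift it clear and lay it flat on the bed of the green register jig without dropping it. Push it fully home against the jig's back stop, and only then push the sliding side gauge in by its knob until the plate is held snugly between the gauge and the fixed side fence; leave the book, the ink tin and the brush alone.

Things in the scene. Friction and masses are not known exactly. Their poses are not given: they have to be found in the camera images.
- plate_center (a point): Centre (mid-thickness) of the loose printing plate: flat silvery metal, 140 mm long (x) x 60 wide (y) x 3 thick (z up), faint dark bars and a disc on top (no height), 60 to 130 g. Starts flat in the tray, long axis within 0.08 rad of the tray's; too thin and too near the rims to be taken there. Fingertips kept pressed on top with 8 to 12 N slide it along.
- tray: Fixed steel tray on a plywood riser; origin on the table under the floor's middle. Floor 200 mm long (x -100 to +100), 84 wide (y -42 to +42), its top 45 mm above the table. Rims 4 mm thick, 12 mm high above the floor, along both long sides and at the +x end; the -x end, facing the robot, is open and drops straight to the table.
- jig: Fixed green register jig; origin on the table. Flat bed 45 mm above the table, in x from its near edge at -66 mm (straight drop to the table) to the face of the steel back stop at +66 mm, which spans the bed's width (y -90 to +60 mm) and rises 10 mm above it. The fixed side fence and the sliding gauge, both 10 mm high, stand on the bed on the +y and -y side.
- jig_home (a point): Where the plate's centre lies when it is fully home: jig x = -4 mm, y = 0, 46.5 mm above the table; x along the jig. The plate then touches the back stop, sticks out 8 mm past the bed's near edge, and touches the fence: a steel bar with its face at jig y = +30 mm, spanning jig x -40 to +50 mm.
- gauge (a joint): Travel in m of the side gauge, a steel bar on the bed, 16 mm wide, spanning jig x -40 to +50 mm; it slides along jig +y towards the fence. At 0 (open) its face is at jig y = -60 mm; at 0.030 it is 60 mm from the fence, the plate's width. Starts at 0 to 0.008, takes about 2 N to slide, stays where left; goes to 0.042 if no plate is there.
- gauge_knob (a point): Centre of the black upright block on the gauge bar, 26 mm along jig x, 14 mm along jig y, 34 mm tall; this point is 72 mm above the table, the block's top 89 mm. It lies at jig x = +5 mm, y = -68 mm plus the gauge's travel.
- book: Bystander: closed blue book, 180 x 120 x 24 mm, lying on the table; origin under its centre. Leave alone.
- ink_tin: Bystander: upright steel tin, 84 mm in diameter, 70 mm tall; origin under its centre. Leave alone.
- brush: Bystander: brush about 180 mm long lying beyond the work, at the far side of the table. Leave alone.
Things that resemble listed ones, but are neither listed nor needed, are in the scene too. Of the things shaped like the part that bears plate_center, the aluminium one is meant. There is more than one size of the jig; the job needs the smaller.

How it is judged:
By the outcome, as a careful person would: the job done as asked, in the order asked, and still so for the second after the job is handed in, with the robot touching nothing.
It also fails if it takes over 64 s, if anything falls off the work surface, if the arm or the gripper's body presses on something with over 40 N, if the wrist force passes 120 N, or if a joint passes its speed limit or range.

## Working session

There is one attempt and no reset: what is moved stays moved. The work goes in short steps, Python scripts to look and compute and a tool call to move; the robot and the scene stay as the last step left them, time stands still between calls to the robot, and variables do not carry over. Pictures are saved under pics/ and viewed, about 8 in all and at most 12, crops included, and the job is handed in when it is done.

Besides the shell and the picture viewer there is one more tool, called after "Call:" as name(argument=value, ...), one argument or row to a line, values as JSON. play_rows: Moves the arm, as the interface text tells. Its arguments: {"type":"object","properties":{"plan":{"type":"array"}},"required":["plan"]}

```bash
ls; mkdir -p pics; python3 - <<'E'
from station import arm
import cv2
print(arm.state()); print(arm.tips_ahead)
for n in("scene","top"):
    cv2.imwrite(f"pics/{n}0.png",arm.read_camera(n)[:,:,::-1]); print(n,arm.camera_info(n))
E
```

```text
pics
{'time_s': 0.0, 'joints': array([ 1.16921064,  0.62930886,  0.03843404,  1.51836225, -0.02697367,
        0.99629865, -0.01996505]), 'qvel': array([ 7.95973792e-04,  1.17952803e-03, -3.43443072e-04,  1.02605741e-03,
       -2.74831147e-04, -2.36376865e-04,  7.46126270e-05]), 'effort': array([ 1.84084588e-04, -5.49737084e+01,  1.14331115e+00, -1.86633199e+01,
       -5.22705156e-02,  2.38759612e-02,  1.84265255e-04]), 'tool_pos': array([ 0.21399359, -0.61308036,  0.21557996]), 'orientation': array([-0.34608576,  2.04135162, -2.03757425]), 'ft_force': array([ 0.45818453, -0.47526183, -0.03052423]), 'moment': array([ 0.04843758,  0.01331208, -0.08347423]), 'gripper_width': 0.09415904402339141}
0.011
scene {'mtx': array([[372.59730736,   0.        , 251.65227371],
       [  0.        , 372.59730736, 188.90641634],
       [  0.        ,   0.        ,   1.        ]]), 'k1': -0.04243433190512906, 'rvec': array([ 1.08856903,  2.21636435, -1.12622494]), 'tvec': array([ 0.33853871, -0.20788371,  1.42520906])}
top {'mtx': array([[444.71763974,   0.        , 253.69707284],
       [  0.        , 444.71763974, 190.80544403],
       [  0.        ,   0.        ,   1.        ]]), 'k1': -0.14981590321916308, 'rvec': array([ 2.15354529, -2.11841892,  0.1360436 ]), 'tvec': array([0.02221027, 0.57897657, 1.61590886])}
```

```bash
python3 - <<'E'
import cv2
for n in("scene","top"):
    a=cv2.imread(f"pics/{n}0.png"); cv2.imwrite(f"pics/{n}0b.png",cv2.resize(a,(800,600),interpolation=cv2.INTER_CUBIC))
E
```

```text
(no output)
```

View pics/top0b.png

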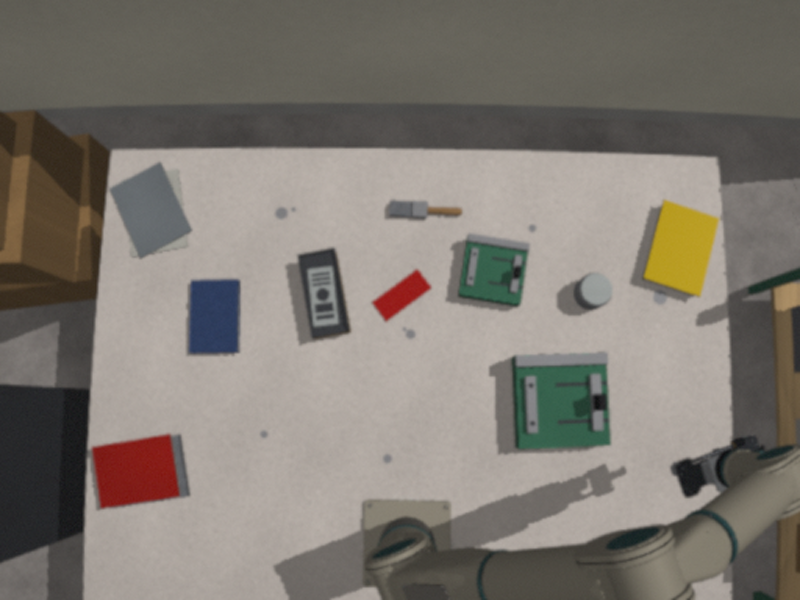

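View pics/scene0b.png

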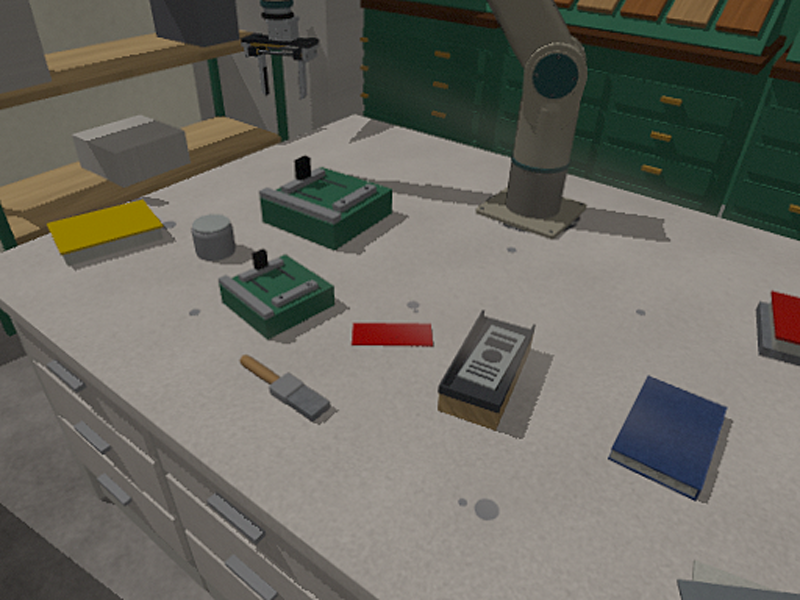

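The top view shows the tray with the silver plate at about (323,293) in the 800x600 picture and the small jig at (494,271). The larger jig at (562,402) and the red plate at (402,295) are decoys. Next I'll zoom in for corner picking.

```bash
cat > h.py <<'E'
import numpy as np, cv2
from scipy.spatial.transform import Rotation as R
from station import arm
def unproj(n,uv,z):
    c=arm.camera_info(n); d=np.array([c['k1'],0,0,0,0.])
    p=cv2.undistortPoints(np.array(uv,float).reshape(-1,1,2),c['mtx'],d).reshape(-1,2)
    M=cv2.Rodrigues(c['rvec'])[0]; o=-M.T@c['tvec']; r=np.c_[p,np.ones(len(p))]@M
    return o+r*((z-o[2])/r[:,2])[:,None]
def proj(n,P):
    c=arm.camera_info(n); return cv2.projectPoints(np.array(P,float).reshape(-1,1,3),c['rvec'],c['tvec'],c['mtx'],np.array([c['k1'],0,0,0,0.]))[0].reshape(-1,2)
def crop(n,img,u0,v0,w,h,s):
    a=cv2.resize(img[v0:v0+h,u0:u0+w],None,fx=s,fy=s,interpolation=cv2.INTER_CUBIC)
    for i in range(0,w,10): cv2.putText(a,str(u0+i),(i*s,8),0,.33,(0,0,255),1); cv2.line(a,(i*s,10),(i*s,14),(0,0,255),1)
    for i in range(0,h,10): cv2.putText(a,str(v0+i),(0,i*s+4),0,.33,(0,0,255),1)
    return a
E
python3 - <<'E'
from h import *
t=cv2.imread("pics/top0.png")
cv2.imwrite("pics/c1.png",np.hstack([crop("top",t,180,148,50,75,8),crop("top",t,288,148,50,75,8)]))
s=cv2.imread("pics/scene0.png")
cv2.imwrite("pics/c2.png",np.hstack([crop("scene",s,275,195,75,85,5),crop("scene",s,135,150,85,85,5)]))
E
```

```text
(no output)
```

View pics/c1.png

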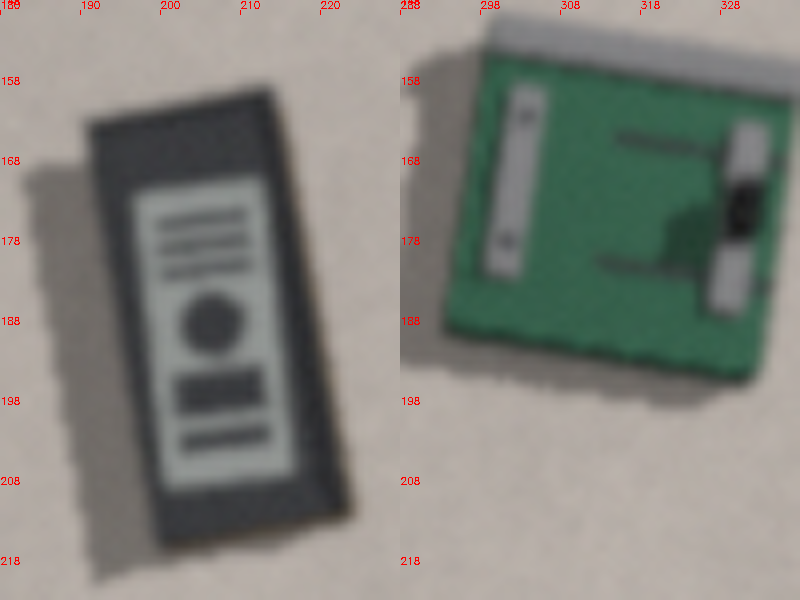

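View pics/c2.png

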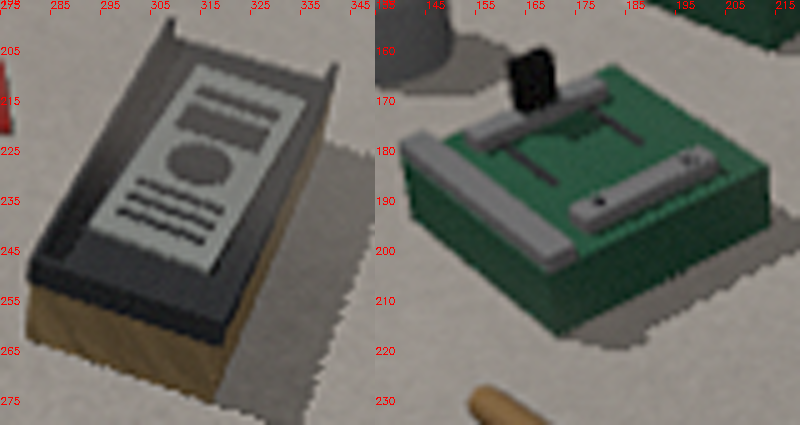

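```bash
cat > fit.py <<'E'
from h import *
from scipy.optimize import least_squares
def pk(n,x,y,du,u0,v0,s): return (n,((x-du+.5)/s-.5+u0,(y+.5)/s-.5+v0))
T=lambda x,y,j=0: pk("top",x,y,400*j,[180,288][j],148,8)
S=lambda x,y,j=0: pk("scene",x,y,375*j,[275,135][j],[195,150][j],5)
def fit(obs,x0,name,travel=False):
    def f(p):
        out=[]
        for (n,uv),(X,Y,Z),g in obs:
            c,s=np.cos(p[2]),np.sin(p[2]); Y=Y+g*(p[3] if travel else 0)
            out.append(proj(n,[[p[0]+c*X-s*Y,p[1]+s*X+c*Y,Z]])[0]-uv)
        return np.ravel(out)
    r=least_squares(f,x0,x_scale=.01,loss='soft_l1'); print(name,np.round(r.x,4)); print(np.round(r.fun if 0 else f(r.x).reshape(-1,2),1).tolist()); return r.x
if __name__=="__main__":
    o=lambda *a:a
    a,b,z=.07,.03,.048
    pl=[(T(133,195),(a,b,z),0),(T(262,178),(a,-b,z),0),(T(296,473),(-a,-b,z),0),(T(167,490),(-a,b,z),0)]
    pls=[(S(195,65),(-a,-b,z),0),(S(305,100),(-a,b,z),0),(S(210,272),(a,b,z),0),(S(90,228),(a,-b,z),0)]
    for k,q in(("plate T",pl),("plate S",pls),("plate both",pl+pls)): fit(q,[.5,.2,.1],k)
    tr=[(T(88,122),(.104,.046,.057),0),(T(272,88),(.104,-.046,.057),0),(T(163,547),(-.1,.046,.05),0),(T(352,515),(-.1,-.046,.055),0)]
    fit(tr,[.5,.2,.1],"tray T")
    fit(tr+[(S(172,20),(-.1,-.044,.057),0),(S(335,65),(-.1,.044,.057),0)],[.5,.2,.1],"tray both")
    j=[(T(443,330,1),(-.066,.06,.045),0),(T(750,383,1),(-.066,-.09,.045),0),(T(484,52,1),(.066,.06,.055),0),(T(797,100,1),(.066,-.09,.055),0)]
    fe=[(T(513,80,1),(.05,.046,.055),0),(T(548,85,1),(.05,.03,.055),0),(T(522,278,1),(-.04,.03,.055),0),(T(484,272,1),(-.04,.046,.055),0)]
    ga=[(T(735,118,1),(.05,-.06,.055),1),(T(770,124,1),(.05,-.076,.055),1),(T(745,317,1),(-.04,-.076,.055),1),(T(708,310,1),(-.04,-.06,.055),1)]
    js=[(S(768,163,1),(-.066,.06,.045),0),(S(614,66,1),(-.066,-.09,.045),0),(S(578,245,1),(.066,.06,.055),0),(S(420,130,1),(.066,-.09,.055),0)]
    fit(j+fe+ga,[.5,-.2,-.1,0.004],"jig T",1)
    fit(js,[.5,-.2,-.1],"jig S")
    fit(j+fe+ga+js,[.5,-.2,-.1,0.004],"jig both",1)
    print(unproj("top",[T(746,205,1)[1]],.089))
E
python3 fit.py
```

```text
plate T [0.5812 0.2086 0.1473]
[[0.2, 0.1], [-0.2, 0.1], [-0.1, -0.1], [0.1, -0.1]]
plate S [0.5824 0.2096 0.1565]
[[-0.1, 0.2], [-0.1, 0.3], [0.1, -0.2], [0.0, -0.2]]
plate both [0.5817 0.2092 0.1538]
[[-0.1, -0.0], [-0.4, -0.1], [-0.1, -0.3], [0.0, -0.2], [-0.0, -0.0], [-0.0, 0.2], [0.0, -0.4], [-0.0, -0.5]]
tray T [0.5861 0.2057 0.2052]
[[-0.4, 0.1], [0.6, -0.2], [-0.4, 0.4], [0.2, -0.3]]
tray both [0.587  0.2065 0.2022]
[[-0.5, -0.1], [0.5, -0.4], [-0.7, 0.2], [-0.1, -0.5], [0.2, -0.8], [-0.2, -0.6]]
jig T [ 0.6465 -0.1832 -0.1483 -0.0007]
[[-0.1, -0.6], [1.3, -0.7], [0.3, -0.5], [0.6, -0.1], [-0.3, 0.7], [-0.4, 0.7], [-0.7, -0.0], [-0.2, 0.0], [0.1, 0.5], [-0.1, 0.4], [-0.3, -0.3], [0.1, -0.1]]
jig S [ 0.6483 -0.1852 -0.1381]
[[0.1, 0.1], [-0.5, -0.4], [-0.3, 0.0], [0.7, 0.2]]Traceback (most recent call last):
  File "fit.py", line 29, in <module>
    fit(j+fe+ga+js,[.5,-.2,-.1,0.004],"jig both",1)
    ~~~^^^^^^^^^^^^^^^^^^^^^^^^^^^^^^^^^^^^^^^^^^^^
  File "fit.py", line 13, in fit
    r=least_squares(f,x0,x_scale=.01,loss='soft_l1'); print(name,np.round(r.x,4)); print(np.round(
[... 1226 characters left out ...]
   ^^^^^^^
    f = np.atleast_1d(self.fun(x, *self.args, **self.kwargs))
                      ~~~~~~~~^^^^^^^^^^^^^^^^^^^^^^^^^^^^^^
    return np.atleast_1d(self.fun(x))
                         ~~~~~~~~^^^
    return self.f(x, *self.args, **self.kwargs)
           ~~~~~~^^^^^^^^^^^^^^^^^^^^^^^^^^^^^^
  File "fit.py", line 11, in f
    out.append(proj(n,[[p[0]+c*X-s*Y,p[1]+s*X+c*Y,Z]])[0]-uv)
               ~~~~^^^^^^^^^^^^^^^^^^^^^^^^^^^^^^^^^^^
  File "h.py", line 10, in proj
    c=arm.camera_info(n); return cv2.projectPoints(np.array(P,float).reshape(-1,1,3),c['rvec'],c['tvec'],c['mtx'],np.array([c['k1'],0,0,0,0.]))[0].reshape(-1,2)
ValueError: time passes only in moves, steps and waits
```

```bash
python3 - <<'E'
import pickle
from station import arm
pickle.dump({n:arm.camera_info(n) for n in("scene","top")},open("cam.pkl","wb"))
E
sed -i 's/arm.camera_info(n)/CAM[n]/; s/^from station import arm/from station import arm\nimport pickle; CAM=pickle.load(open("cam.pkl","rb"))/' h.py
cat >> h.py <<'E'
TRAY=(.5868,.2062,.2035)
def w(fr,x,y): c,s=np.cos(fr[2]),np.sin(fr[2]); return np.array([fr[0]+c*x-s*y,fr[1]+s*x+c*y])
def loc(fr,p): c,s=np.cos(fr[2]),np.sin(fr[2]); d=np.array(p[:2])-fr[:2]; return np.array([c*d[0]+s*d[1],-s*d[0]+c*d[1]])
def go(xy,ztip,yaw):
    "shift cm and turn deg to bring the fingertips to xy,ztip with tool z along +-(frame y)"
    s=arm.state(); M=R.from_rotvec(s['orientation']).as_matrix()
    d=M.T@(np.array([*xy,ztip+.011])-s['tool_pos'])*100
    v=M.T@np.array([-np.sin(yaw),np.cos(yaw),0]); a=np.degrees(np.arctan2(v[0],v[2])); a=(a+90)%180-90
    print("shift",np.round(d,2),"turn",np.round(a,1),"| tip",np.round(s['tool_pos']-[0,0,.011],4),"F",np.round(s['ft_force'],1),"w",round(s['gripper_width'],4),"t",s['time_s'],"q",np.round(s['joints'],2))
E
cat > fitjig.py <<'E'
E
python3 fit.py; python3 - <<'E'
from h import *
s=arm.state(); print(np.round(R.from_rotvec(s['orientation']).as_matrix(),3))
print(loc(TRAY,(.5817,.2092)))
go((.5817,.2092),.09,TRAY[2])
E
```

```text
plate T [0.5812 0.2086 0.1473]
[[0.2, 0.1], [-0.2, 0.1], [-0.1, -0.1], [0.1, -0.1]]
plate S [0.5824 0.2096 0.1565]
[[-0.1, 0.2], [-0.1, 0.3], [0.1, -0.2], [0.0, -0.2]]
plate both [0.5817 0.2092 0.1538]
[[-0.1, -0.0], [-0.4, -0.1], [-0.1, -0.3], [0.0, -0.2], [-0.0, -0.0], [-0.0, 0.2], [0.0, -0.4], [-0.0, -0.5]]
tray T [0.5861 0.2057 0.2052]
[[-0.4, 0.1], [0.6, -0.2], [-0.4, 0.4], [0.2, -0.3]]
tray both [0.587  0.2065 0.2022]
[[-0.5, -0.1], [0.5, -0.4], [-0.7, 0.2], [-0.1, -0.5], [0.2, -0.8], [-0.2, -0.6]]
jig T [ 0.6465 -0.1832 -0.1483 -0.0007]
[[-0.1, -0.6], [1.3, -0.7], [0.3, -0.5], [0.6, -0.1], [-0.3, 0.7], [-0.4, 0.7], [-0.7, -0.0], [-0.2, 0.0], [0.1, 0.5], [-0.1, 0.4], [-0.3, -0.3], [0.1, -0.1]]
jig S [ 0.6483 -0.1852 -0.1381]
[[0.1, 0.1], [-0.5, -0.4], [-0.3, 0.0], [0.7, 0.2]]
jig both [ 6.471e-01 -1.841e-01 -1.447e-01  1.000e-04]
[[0.2, -0.7], [1.6, -1.0], [0.5, -0.7], [0.8, -0.4], [-0.1, 0.5], [-0.2, 0.6], [-0.4, -0.1], [0.0, -0.1], [0.1, 0.2], [-0.1, 0.2], [-0.2, -0.5], [0.2, -0.3], [0.6, 0.2], [0.3, -0.5], [0.1, -0.0], [1.4, 0.0]]
[[ 0.64099085 -0.24973013  0.089     ]]
[[-0.944 -0.001  0.33 ]
 [-0.33   0.002 -0.944]
 [ 0.    -1.    -0.002]]
[-0.00438847  0.0039688 ]
shift [-61.81  11.58 -65.5 ] turn 7.6 | tip [ 0.214  -0.6131  0.2046] F [0.4 0.2 0.2] w 0.0943 t 0.1 q [ 1.17  0.63  0.04  1.52 -0.03  1.   -0.02]
```

Call:
play_rows(
  plan=[-5, 0, -5, 1, 0.3, -9, 0, -10, 2, 0, -14, 0, -15, 3, 0, -18, 0, -20, 4, 0, -23, 0, -25, 5, 0, -28, 0, -30, 6, 0, -33, 0, -35, 7, 0, -38, 0, -40, 7.6, 0, -42, 0, -45, 7.6, 0, -47, 0, -50, 7.6, 0, -52, 0, -55, 7.6, 0, -57, 2, -60, 7.6, 0],
)

```text
time_s: 1.6
tool_pos: [0.5216, 0.0717, 0.208]
orientation: [-0.215, 2.116, -2.113]
ft_force: [0.3, -0.4, 0.3]
gripper_width: 0.0004
```

```bash
python3 -c "
from h import *
go((.5817,.2092),.049,TRAY[2])"
```

```text
shift [ -8.65  14.83 -12.24] turn -0.0 | tip [0.5216 0.0717 0.197 ] F [ 0.3 -0.4  0.3] w 0.0004 t 1.6 q [-0.18  0.46 -0.02  1.87  0.01  0.81 -1.57]
```

Call:
play_rows(
  plan=[-3, 3, -4, 0, 0, -6, 7, -8, 0, 0, -8.65, 11, -12.2, 0, 0, -8.65, 13, -12.2, 0, 0, -8.65, 14, -12.2, 0, 0, -8.65, 14.3, -12.2, 0, 0, -8.65, 14.6, -12.2, 0, 0, -8.65, 14.7, -12.2, 0, 0, -8.65, 14.7, -12.2, 0, 0],
)

```text
time_s: 2.72
tool_pos: [0.5821, 0.2087, 0.062]
orientation: [-0.213, 2.116, -2.112]
ft_force: [-0.5, 0.4, 0.1]
gripper_width: 0.0008
```

```bash
python3 -c "
from h import *
go((.5817,.2092),.048,TRAY[2])"
```

```text
shift [ 0.03  0.3  -0.05] turn -0.0 | tip [0.5821 0.2087 0.051 ] F [-0.5  0.4  0.1] w 0.0008 t 2.725 q [-0.38  0.78 -0.01  1.73  0.01  0.63 -1.77]
```

Call:
play_rows(
  plan=[0, 0.2, 0, 0, 0, 0, 0.3, 0, 0, 0, 0, 0.4, 0, 0, 0, 0, 0.4, 0, 0, 0, 0, 0.4, 0, 0, 0],
)

```text
time_s: 3.35
tool_pos: [0.5823, 0.2087, 0.0593]
orientation: [-0.212, 2.116, -2.112]
ft_force: [-2.6, -1.0, 10.9]
gripper_width: 0.0006
```

Call:
play_rows(
  plan=[0.2, 0.13, 0, 0, 0, 0.6, 0.13, 0, 0, 0, 1.0, 0.13, 0, 0, 0, 1.4, 0.13, 0, 0, 0, 1.8, 0.13, 0, 0, 0, 2.2, 0.13, 0, 0, 0, 2.6, 0.13, 0, 0, 0, 3.0, 0.13, 0, 0, 0, 3.2, 0.13, 0, 0, 0],
)

```text
time_s: 4.47
tool_pos: [0.554, 0.2034, 0.0593]
orientation: [-0.205, 2.114, -2.107]
ft_force: [5.7, 1.0, 5.8]
gripper_width: 0.0007
```

```bash
python3 -c "
from h import *
s=arm.state(); print(s['ft_force'],s['tool_pos'],loc(TRAY,s['tool_pos']))
t=arm.read_camera('top')[:,:,::-1]; c=arm.read_camera('scene')[:,:,::-1]
cv2.imwrite('pics/p1.png',np.hstack([crop('t',t,180,148,50,75,8),cv2.resize(crop('s',c,275,180,80,100,5),(400,500))[:500] if 0 else crop('s',c,275,170,80,100,5)[:600] if 0 else cv2.copyMakeBorder(crop('s',c,275,170,80,100,5),0,100,0,0,0)]))"
```

```text
[5.71405023 0.99617009 5.75811159] [0.55395063 0.20344562 0.05931806] [-0.03272819  0.00394126]
```

View pics/p1.png

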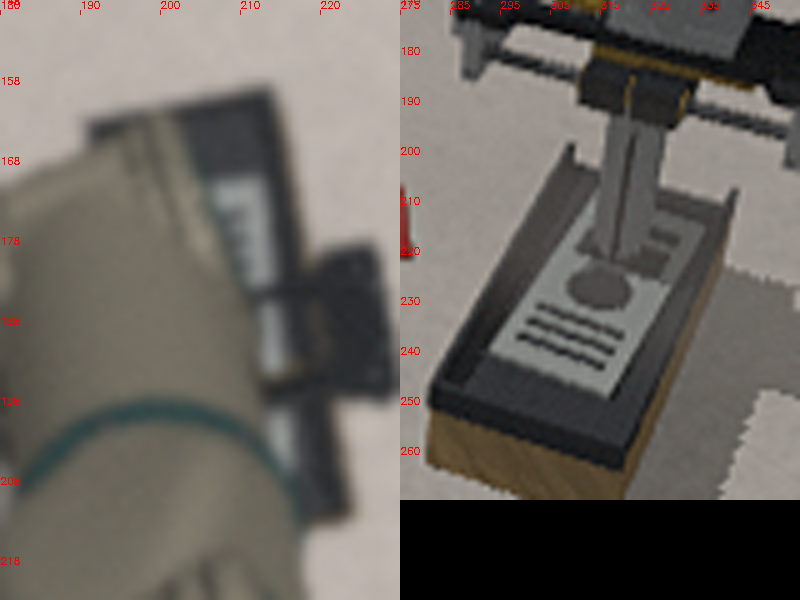

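Call:
play_rows(
  plan=[0, -0.4, 0, 0, 0, -1.5, -0.4, 0, 0, 0, -3.0, -0.4, 0, 0, 0, -3.0, -0.3, 0, 0, 0, -3.0, 0, 0, 0, 0, -3.0, 0.16, 0, 0, 0, -3.0, 0.18, 0, 0, 0, -3.0, 0.18, 0, 0, 0],
)

```text
time_s: 5.58
tool_pos: [0.5817, 0.2091, 0.0593]
orientation: [-0.207, 2.115, -2.108]
ft_force: [-3.6, -1.7, 13.8]
gripper_width: 0.0005
```

Call:
play_rows(
  plan=[0.2, 0.16, 0, 0, 0, 0.4, 0.16, 0, 0, 0, 0.6, 0.16, 0, 0, 0, 0.8, 0.16, 0, 0, 0, 1.0, 0.16, 0, 0, 0],
)

```text
time_s: 6.2
tool_pos: [0.575, 0.2081, 0.0594]
orientation: [-0.199, 2.113, -2.103]
ft_force: [4.9, 1.1, 5.6]
gripper_width: 0.0002
```

```bash
cat > lk.py <<'E'
from h import *
import sys
s=arm.state(); print(np.round(s['ft_force'],1),s['tool_pos'],loc(TRAY,s['tool_pos']),s['time_s'])
c=arm.read_camera('scene')[:,:,::-1]; a=cv2.imread('pics/scene0.png'); 
cv2.imwrite(f'pics/{sys.argv[1]}.png',np.hstack([crop('s',a,275,190,75,85,5),crop('s',c,275,190,75,85,5)]))
# shift of the bars along image between the first and this picture: template of the near bars
t=cv2.cvtColor(a,7)[231:248,292:322]; r=cv2.matchTemplate(cv2.cvtColor(c[170:270,270:360].copy(),7),t,cv2.TM_CCOEFF_NORMED); _,v,_,l=cv2.minMaxLoc(r)
print('match',v,'shift px',l[0]+270-292,l[1]+170-231)
p=unproj('scene',[(307,240),(307+l[0]+270-292,240+l[1]+170-231)],.048); print('moved in tray mm',1000*(loc(TRAY,p[1])-loc(TRAY,p[0])))
E
python3 lk.py p2
```

```text
[4.9 1.1 5.6] [0.5750181  0.20807282 0.05935042] [-0.01116029  0.00421528] 6.2
match 0.9102767109870911 shift px 1 -2
moved in tray mm [-7.62210026 -0.06790062]
```

Call:
play_rows(
  plan=[0.2, 0.22, 0, 0, 0, 0.5, 0.23, 0, 0, 0, 0.8, 0.24, 0, 0, 0, 1.1, 0.24, 0, 0, 0, 1.4, 0.24, 0, 0, 0],
)

```text
time_s: 6.88
tool_pos: [0.5659, 0.2067, 0.0594]
orientation: [-0.187, 2.111, -2.096]
ft_force: [6.3, 0.6, 9.3]
gripper_width: 0.0003
```

```bash
python3 lk.py p3
```

```text
[6.3 0.6 9.3] [0.56590199 0.20669551 0.05935005] [-0.02036664  0.00470874] 6.875
match 0.9634878039360046 shift px 2 -4
moved in tray mm [-15.34274401  -0.13614252]
```

Call:
play_rows(
  plan=[0.3, 0.2, 0, 0, 0, 0.6, 0.21, 0, 0, 0, 0.9, 0.22, 0, 0, 0, 1.2, 0.22, 0, 0, 0, 1.5, 0.22, 0, 0, 0, 1.8, 0.22, 0, 0, 0],
)

```text
time_s: 7.68
tool_pos: [0.5531, 0.2047, 0.0594]
orientation: [-0.175, 2.109, -2.087]
ft_force: [6.8, 1.0, 10.0]
gripper_width: 0.0007
```

```bash
python3 lk.py p4; python3 -c "
from h import *
print(R.from_rotvec(arm.state()['orientation']).as_matrix().round(3)); go(w(TRAY,-.072,.004),.048,TRAY[2])"
```

```text
[ 6.8  1.  10. ] [0.55309313 0.2047055  0.05939288] [-0.03331338  0.00534844] 7.675
match 0.9375994801521301 shift px 4 -7
moved in tray mm [-27.65559536   0.84539355]
[[-0.979  0.035  0.201]
 [-0.201  0.014 -0.979]
 [-0.037 -0.999 -0.007]]
shift [ 3.82 -0.11  0.14] turn -0.1 | tip [0.5527 0.2046 0.0484] F [5.3 1.5 9.8] w 0.0004 t 7.725 q [-0.4   0.74 -0.01  1.86  0.01  0.51 -1.78]
```

Call:
play_rows(
  plan=[0.3, 0.2, 0, 0, 0, 0.6, 0.19, 0, 0, 0, 0.9, 0.18, 0, 0, 0, 1.2, 0.17, 0, 0, 0, 1.5, 0.16, 0.1, 0, 0, 1.8, 0.15, 0.1, 0, 0, 2.1, 0.14, 0.1, 0, 0, 2.4, 0.13, 0.1, 0, 0],
)

```text
time_s: 8.72
tool_pos: [0.5338, 0.2004, 0.0594]
orientation: [-0.164, 2.108, -2.08]
ft_force: [5.7, 0.4, 8.4]
gripper_width: 0.0003
```

```bash
python3 lk.py p5; python3 -c "
from h import *
print(R.from_rotvec(arm.state()['orientation']).as_matrix().round(3)); go(w(TRAY,-.072,.004),.048,TRAY[2])"
```

```text
[5.7 0.4 8.4] [0.53378814 0.20040675 0.05941338] [-0.05308878  0.0050399 ] 8.725
match 0.8867083191871643 shift px 6 -12
moved in tray mm [-47.25140525  -0.41267344]
[[-0.979  0.044  0.201]
 [-0.201  0.017 -0.979]
 [-0.047 -0.999 -0.008]]
shift [ 1.85 -0.04  0.1 ] turn -0.1 | tip [0.5334 0.2003 0.0484] F [5.2 0.2 7.5] w 0.0004 t 8.775 q [-0.4   0.72 -0.01  1.92  0.01  0.46 -1.79]
```

Call:
play_rows(
  plan=[0.4, 0.2, 0, 0, 0, 0.7, 0.19, 0, 0, 0, 1.0, 0.18, 0, 0, 0, 1.3, 0.16, 0, 0, 0, 1.6, 0.15, 0, 0, 0, 1.9, 0.13, 0.1, 0, 0, 2.2, 0.12, 0.1, 0, 0, 2.6, 0.1, 0.1, 0, 0, 2.6, 0.1, 0.1, 0, 0],
)

```text
time_s: 9.9
tool_pos: [0.5123, 0.1958, 0.0595]
orientation: [-0.154, 2.106, -2.073]
ft_force: [3.9, 0.8, 9.1]
gripper_width: 0.0004
```

```bash
python3 lk.py p6; python3 -c "
from h import *
print(R.from_rotvec(arm.state()['orientation']).as_matrix().round(3)); go(w(TRAY,-.072,.004),.048,TRAY[2])"
```

```text
[3.9 0.8 9.1] [0.51230925 0.19584557 0.05945856] [-0.07504626  0.00491369] 9.9
match 0.8240366578102112 shift px 9 -17
moved in tray mm [-68.63524733   0.53304849]
[[-0.978  0.053  0.201]
 [-0.201  0.021 -0.979]
 [-0.057 -0.998 -0.01 ]]
shift [-0.3   0.06  0.09] turn -0.1 | tip [0.5124 0.1958 0.0485] F [3.9 1.3 8.9] w 0.0008 t 9.95 q [-0.41  0.69 -0.    1.99  0.01  0.4  -1.8 ]
```

Call:
play_rows(
  plan=[0, -0.5, 0, 0, 0, 0, -1.5, 0, 0, 0, 0, -4, 0, 0, 0.5, 1.5, -6, 0, 0, 1, 3.5, -8, 0, 0, 1, 5, -8, 0, 0, 1, 5, -8, 0, 0, 1],
)

```text
time_s: 10.82
tool_pos: [0.4574, 0.1836, 0.1367]
orientation: [-0.157, 2.106, -2.074]
ft_force: [0.5, 1.1, 0.1]
gripper_width: 0.0469
```

```bash
python3 lk.py p7; python3 -c "
from h import *
print(R.from_rotvec(arm.state()['orientation']).as_matrix().round(3)); go(w(TRAY,-.126,.004),.040,TRAY[2])
c=arm.read_camera('scene')[:,:,::-1];t=arm.read_camera('top')[:,:,::-1]
cv2.imwrite('pics/p7.png',np.hstack([crop('s',c,285,175,70,85,6),crop('t',t,180,168,45,64,8)[:510]]))"
```

```text
[0.5 1.1 0.1] [0.45743429 0.18361193 0.13673126] [-0.13126129  0.00402263] 10.825
match 0.8296571373939514 shift px 9 -17
moved in tray mm [-68.63524733   0.53304849]
[[-0.978  0.053  0.202]
 [-0.201  0.021 -0.979]
 [-0.056 -0.998 -0.01 ]]
shift [0.08 8.58 0.1 ] turn -0.0 | tip [0.4586 0.184  0.1257] F [-0.1 -0.4 -0.2] w 0.0509 t 10.875 q [-0.44  0.51 -0.    2.08  0.01  0.5  -1.82]
```

View pics/p7.png

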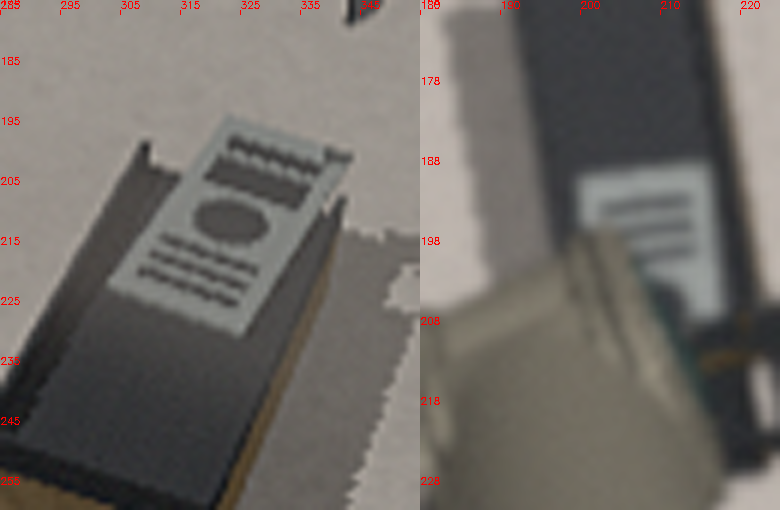

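The plate now overhangs the tray's open end; its corners in the scene crop are near (228,115), (350,155), (242,337) and (107,287).

```bash
cat > f2.py <<'E'
from fit import *
a,b,z=.07,.03,.048
S6=lambda x,y: pk("scene",x,y,0,285,175,6)
T6=lambda x,y: pk("top",x,y,420,180,168,8)
o=[(S6(228,115),(-a,-b,z),0),(S6(350,155),(-a,b,z),0),(S6(242,337),(a,b,z),0),(S6(107,287),(a,-b,z),0),(T6(578,178),(a,b,z),0),(T6(712,162),(a,-b,z),0)]
fit(o[:4],[.51,.2,.15],"S"); p=fit(o,[.51,.2,.15],"both")
print(loc(TRAY,p[:2]),p[2]-TRAY[2])
q=w(p,-.053,0); print(q,loc(TRAY,q)); go(q,.040,p[2])
E
python3 f2.py
```

```text
S [0.5136 0.1965 0.1331]
[[-0.3, 0.1], [0.3, 0.2], [0.1, -0.2], [-0.1, -0.1]]
both [0.5134 0.1961 0.1297]
[[-0.3, 0.0], [0.3, 0.2], [-0.1, -0.3], [-0.3, -0.2], [-0.0, -0.1], [-0.8, 0.1]]
[-0.07396374  0.00497214] -0.0737537543179975
[0.4608031  0.18926432] [-0.12681965  0.00887755]
shift [ 0.26  8.55 -0.39] turn 4.1 | tip [0.4596 0.1842 0.1255] F [ 0.5  1.  -0.1] w 0.0595 t 10.975 q [-0.44  0.51 -0.    2.08  0.01  0.5  -1.82]
```

Call:
play_rows(
  plan=[0.26, 0, -0.39, 4.1, 1, 0.26, 0, -0.39, 4.1, 1, 0.26, 2, -0.39, 4.1, 1, 0.26, 4, -0.39, 4.1, 1, 0.26, 6, -0.39, 4.1, 1, 0.26, 8, -0.39, 4.1, 1, 0.26, 9.4, -0.39, 4.1, 1, 0.26, 9.4, -0.39, 4.1, 1, 0.26, 9.4, -0.39, 4.1, 1],
)

```text
time_s: 12.1
tool_pos: [0.4617, 0.1896, 0.0429]
orientation: [-0.08, 2.147, -2.108]
ft_force: [-0.0, -0.1, 0.4]
gripper_width: 0.0938
```

```bash
echo "go(q,.031,p[2])" >> f2.py; python3 f2.py | tail -1
```

```text
shift [0.1  0.08 0.02] turn 0.1 | tip [0.4617 0.1896 0.0319] F [-0.  -0.1  0.4] w 0.0938 t 12.1 q [-0.46  0.69  0.01  2.13 -0.01  0.27 -1.88]
```

Call:
play_rows(
  plan=[0, 0, 0, 0, 0.4, 0, 0, 0, 0, 0.2, 0, 0, 0, 0, 0, 0, 0, 0, 0, 0, 0, 0, 0, 0, 0, 0, 0, 0, 0, 0, 0, 0, 0, 0, 0],
)

```text
time_s: 12.98
tool_pos: [0.4617, 0.1896, 0.0429]
orientation: [-0.081, 2.147, -2.108]
ft_force: [-0.3, 0.2, 1.3]
gripper_width: 0.0592
```

Call:
play_rows(
  plan=[0, -0.3, 0, 0, 0, 0, -0.8, 0, 0, 0, 0, -2, 0, 0, 0, 0, -4, 0, 0, 0, 0, -6, 0, 0, 0, 0, -8, 0, 0, 0, 0, -9, 0, 0, 0, 0, -9, 0, 0, 0],
)

```text
time_s: 13.98
tool_pos: [0.4572, 0.1878, 0.1335]
orientation: [-0.079, 2.146, -2.107]
ft_force: [-0.3, 0.1, -2.2]
gripper_width: 0.0585
```

```bash
cat >> h.py <<'E'
JIG=(.6471,-.1841,-.1447)
E
python3 -c "
from h import *
print(R.from_rotvec(arm.state()['orientation']).as_matrix().round(3)); go(w(JIG,-.1,-.004),.12,JIG[2])
c=arm.read_camera('scene')[:,:,::-1];t=arm.read_camera('top')[:,:,::-1]
cv2.imwrite('pics/p8.png',np.hstack([crop('s',c,280,130,80,100,5),crop('t',t,180,150,50,62,8)[:500]]))"
```

```text
[[-0.99   0.056  0.131]
 [-0.13   0.022 -0.991]
 [-0.058 -0.998 -0.015]]
shift [-4.23 -0.05 37.02] turn 15.8 | tip [0.4572 0.1878 0.1225] F [-0.3  0.1 -2.2] w 0.0585 t 13.975 q [-0.46  0.51  0.02  2.09 -0.01  0.49 -1.88]Traceback (most recent call last):
  File "<string>", line 5, in <module>
    cv2.imwrite('pics/p8.png',np.hstack([crop('s',c,280,130,80,100,5),crop('t',t,180,150,50,62,8)[:500]]))
                              ~~~~~~~~~^^^^^^^^^^^^^^^^^^^^^^^^^^^^^^^^^^^^^^^^^^^^^^^^^^^^^^^^^^^^^^^^^^
    return _nx.concatenate(arrs, 1, dtype=dtype, casting=casting)
           ~~~~~~~~~~~~~~~^^^^^^^^^^^^^^^^^^^^^^^^^^^^^^^^^^^^^^^
ValueError: all the input array dimensions except for the concatenation axis must match exactly, but along dimension 0, the array at index 0 has size 500 and the array at index 1 has size 496
```

```bash
cat > ov.py <<'E'
from h import *
def box(x0,x1,y0,y1,z): return [(x0,y0,z),(x1,y0,z),(x1,y1,z),(x0,y1,z)]
def ov(n,img,fr,g,u0,v0,w_,h_,s):
    a=crop(n,img,u0,v0,w_,h_,s)
    for b in [box(-.066,.066,-.09,.06,.045),box(-.04,.05,.03,.046,.055),box(-.04,.05,-.076+g,-.06+g,.055),box(-.008,.018,-.075+g,-.061+g,.089),[(.066,-.09,.055),(.066,.06,.055)]]:
        P=[[*w(fr,x,y),z] for x,y,z in b]; q=(proj(n,P)-[u0,v0]+.5)*s-.5
        cv2.polylines(a,[np.round(q*8).astype(int)],True,(0,255,255),1,cv2.LINE_AA,3)
    return a
E
python3 - <<'E'
from ov import *
t=cv2.imread("pics/top0.png"); s=cv2.imread("pics/scene0.png")
A=ov("top",t,JIG,0.0,288,145,52,52,8); B=ov("scene",s,JIG,0.0,135,150,82,64,5)
c=arm.read_camera('scene')[:,:,::-1]; C=crop('s',c,270,100,90,52,4)
W=np.zeros((580,800,3),np.uint8); W[:416,:416]=A[:416]; W[:320,416:800]=B[:320,:384]; W[340:548,430:790]=C
cv2.imwrite('pics/p8.png',W)
E
```

```text
(no output)
```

View pics/p8.png

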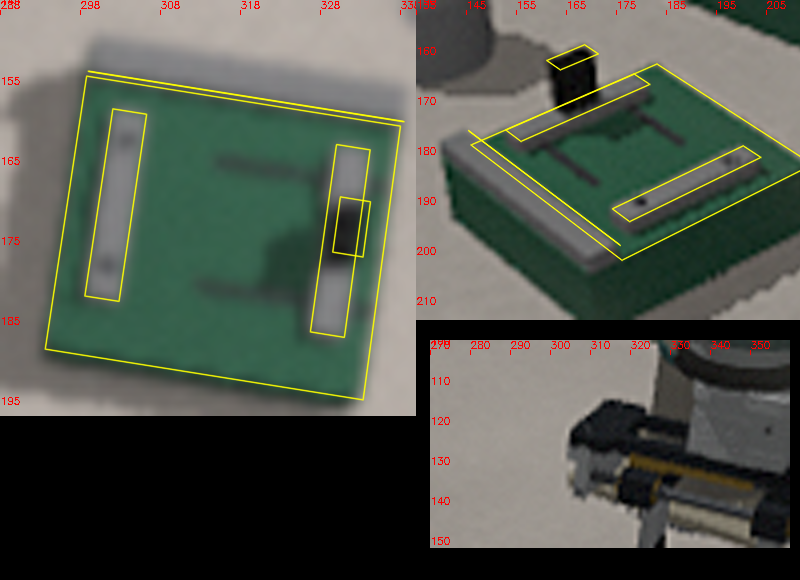

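```bash
python3 -c "
from h import *
go(w(JIG,-.088,-.006),.10,JIG[2])"
```

```text
shift [-5.31  1.89 37.54] turn 15.8 | tip [0.4564 0.1875 0.1212] F [ 0.5 -0.9 -1.4] w 0.0593 t 14.125 q [-0.46  0.51  0.02  2.09 -0.01  0.49 -1.88]
```

Call:
play_rows(
  plan=[-0.4, 0, 2.5, 1, 0, -1, 0, 6, 3, 0, -2, 0, 10, 5, 0, -2.5, 0, 14, 7, 0, -3, 0, 18, 9, 0, -3.5, 0, 22, 11, 0, -4, 0, 26, 13, 0, -4.5, 0, 30, 15, 0, -5, 0.5, 34, 15.8, 0, -5.3, 1, 36.5, 15.8, 0, -5.3, 1, 37.5, 15.8, 0, -5.3, 1, 37.5, 15.8, 0],
)

```text
time_s: 15.62
tool_pos: [0.558, -0.177, 0.1193]
orientation: [-0.212, -2.196, 2.141]
ft_force: [-0.2, -1.0, -1.5]
gripper_width: 0.059
```

```bash
python3 - <<'E'
from ov import *
print(R.from_rotvec(arm.state()['orientation']).as_matrix().round(3)); go(w(JIG,-.088,-.006),.032,JIG[2])
c=arm.read_camera('scene')[:,:,::-1].copy(); t=arm.read_camera('top')[:,:,::-1].copy()
A=crop("top",t,288,145,52,62,7); B=crop("scene",c,135,120,80,90,5)
W=np.zeros((450,780,3),np.uint8); W[:434,:364]=A; W[:450,370:770]=B
cv2.imwrite('pics/p9.png',W)
E
```

```text
[[-0.988  0.052 -0.144]
 [ 0.145  0.022 -0.989]
 [-0.048 -0.998 -0.029]]
shift [0.25 7.63 0.24] turn -0.1 | tip [ 0.558  -0.177   0.1083] F [-0.2 -1.  -1.5] w 0.059 t 15.625 q [ 0.29  0.64 -0.01  1.84 -0.05  0.62 -1.39]
```

View pics/p9.png

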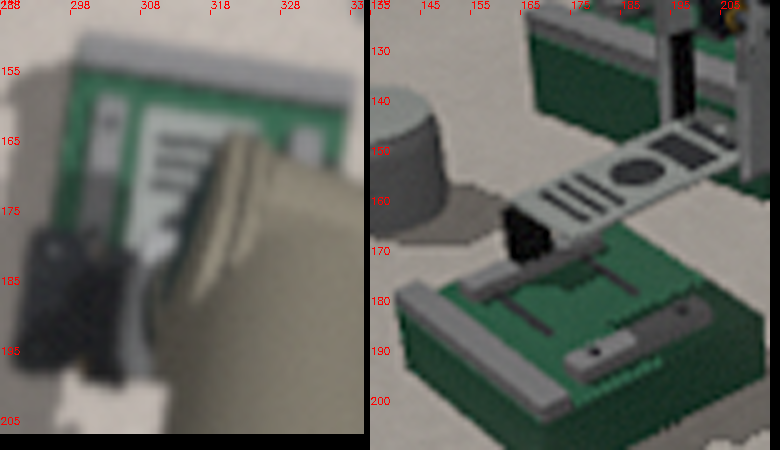

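The held plate looks close to flat, with its far edge from (508,203) to (562,240) in the scene crop. I'll triangulate that edge to check for droop.

```bash
python3 - <<'E'
from h import *
from scipy.optimize import least_squares
def tri(t,s):
    f=lambda P: np.r_[proj("top",[P])[0]-t,proj("scene",[P])[0]-s]
    r=least_squares(f,[.6,-.2,.12],x_scale=.01); print(r.x.round(4),r.fun.round(1),loc(JIG,r.x).round(4))
T=lambda x,y:((x+.5)/7-.5+288,(y+.5)/7-.5+145)
S=lambda x,y:((x-370+.5)/5-.5+135,(y+.5)/5-.5+120)
tri(T(145,107),S(563,243)); tri(T(258,124),S(508,203))
E
```

```text
[ 0.6858 -0.1674  0.119 ] [ 0.9 -0.8  0.9  0.1] [0.0358 0.0221]
[ 0.676  -0.2236  0.1181] [ 0.3 -0.3  0.3  0. ] [ 0.0343 -0.0349]
```

Call:
play_rows(
  plan=[0.25, 1.5, 0.24, 0, 0, 0.25, 3, 0.24, 0, 0, 0.25, 4.5, 0.24, 0, 0, 0.25, 5.5, 0.24, 0, 0, 0.25, 6.2, 0.24, 0, 0, 0.25, 6.7, 0.24, 0, 0, 0.25, 7, 0.24, 0, 0, 0.25, 7.1, 0.24, 0, 0, 0.25, 7.1, 0.24, 0, 0],
)

```text
time_s: 16.85
tool_pos: [0.5594, -0.1759, 0.0489]
orientation: [-0.211, -2.199, 2.142]
ft_force: [-0.4, -0.6, -0.8]
gripper_width: 0.0588
```

```bash
python3 -c "
from h import *
go(w(JIG,-.088,-.006),.032,JIG[2]); print(loc(JIG,arm.state()['tool_pos']))"
```

```text
shift [0.03 0.59 0.17] turn 0.1 | tip [ 0.5594 -0.1759  0.0379] F [-0.4 -0.6 -0.8] w 0.0588 t 16.85 q [ 0.29  0.75 -0.02  1.87 -0.05  0.47 -1.39]
[-0.08794412 -0.00452093]
```

Call:
play_rows(
  plan=[0, 0.15, 0, 0, 0, 0, 0.3, 0, 0, 0, 0, 0.4, 0, 0, 0, 0, 0.5, 0, 0, 0, 0, 0.55, 0, 0, 0, 0, 0.55, 0, 0, 0],
)

```text
time_s: 17.6
tool_pos: [0.5596, -0.1759, 0.0435]
orientation: [-0.211, -2.198, 2.142]
ft_force: [-0.3, 0.8, -0.2]
gripper_width: 0.0593
```

Call:
play_rows(
  plan=[0, 0.06, 0, 0, 0, 0, 0.1, 0, 0, 0, 0, 0.1, 0, 0, 0],
)

```text
time_s: 17.98
tool_pos: [0.5597, -0.1758, 0.0427]
orientation: [-0.211, -2.198, 2.142]
ft_force: [-1.9, 0.9, 6.0]
gripper_width: 0.0591
```

Call:
play_rows(
  plan=[0, -0.03, 0, 0, 0.63, 0, -0.03, 0, 0, 0.68, 0, -0.03, 0, 0, 0.75, 0, -0.03, 0, 0, 0.85, 0, -0.03, 0, 0, 0.85],
)

```text
time_s: 18.6
tool_pos: [0.5597, -0.1758, 0.0429]
orientation: [-0.211, -2.198, 2.142]
ft_force: [1.3, -0.3, -0.6]
gripper_width: 0.0794
```

```bash
python3 - <<'E'
from ov import *
print(R.from_rotvec(arm.state()['orientation']).as_matrix().round(3)); go(w(JIG,-.14,-.006),.036,JIG[2])
c=arm.read_camera('scene')[:,:,::-1].copy()
cv2.imwrite('pics/p10.png',ov("scene",c,JIG,0,135,130,80,80,7))
E
```

```text
[[-0.988  0.053 -0.142]
 [ 0.143  0.022 -0.989]
 [-0.049 -0.998 -0.029]]
shift [ 5.2  -0.67  0.13] turn 0.1 | tip [ 0.5597 -0.1758  0.0319] F [ 1.3 -0.3 -0.6] w 0.0794 t 18.6 q [ 0.29  0.76 -0.02  1.88 -0.05  0.46 -1.39]
```

View pics/p10.png

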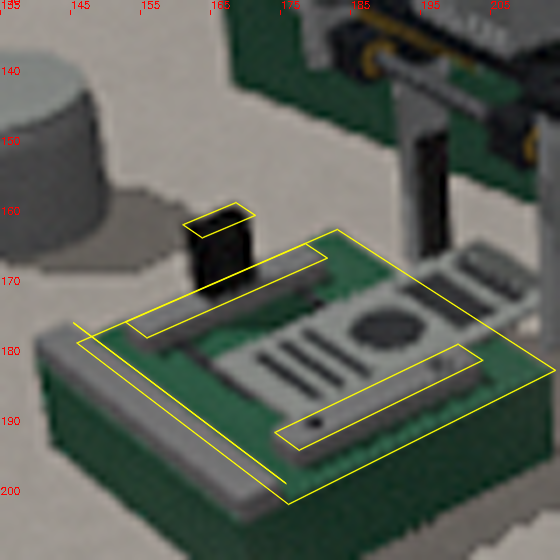

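Call:
play_rows(
  plan=[0.8, 0, 0.05, 0, 0.85, 1.8, -0.2, 0.1, 0, 0.85, 3, -0.4, 0.13, 0, 0.85, 4, -0.55, 0.13, 0, 0.85, 5, -0.65, 0.13, 0, 0.85, 5.2, -0.67, 0.13, 0, 0.5, 5.2, -0.67, 0.13, 0, 0.36, 5.2, -0.67, 0.13, 0, 0.36, 5.2, -0.67, 0.13, 0, 0.36, 5.2, -0.67, 0.13, 0, 0.36],
)

```text
time_s: 19.9
tool_pos: [0.5079, -0.1698, 0.047]
orientation: [-0.211, -2.199, 2.142]
ft_force: [-0.1, 0.1, -0.6]
gripper_width: 0.0351
```

```bash
python3 - <<'E'
from h import *
print(loc(JIG,arm.state()['tool_pos'])); go(w(JIG,-.083,-.006),.037,JIG[2])
E
```

```text
[-0.13984901 -0.00593912]
shift [-5.68  0.18  0.02] turn 0.1 | tip [ 0.5079 -0.1698  0.036 ] F [-0.1  0.1 -0.6] w 0.0351 t 19.9 q [ 0.31  0.71 -0.03  2.01 -0.05  0.37 -1.37]
```

Call:
play_rows(
  plan=[-0.5, 0.02, 0, 0, 0.36, -1, 0.03, 0, 0, 0.36, -1.5, 0.05, 0, 0, 0.36, -2, 0.06, 0, 0, 0.36, -2.4, 0.08, 0, 0, 0.36, -2.8, 0.09, 0, 0, 0.36, -3.2, 0.1, 0, 0, 0.36, -3.6, 0.12, 0, 0, 0.36, -4, 0.13, 0, 0, 0.36, -4.4, 0.14, 0, 0, 0.36, -4.8, 0.15, 0, 0, 0.36, -5.2, 0.16, 0, 0, 0.36],
)

```text
time_s: 21.4
tool_pos: [0.5596, -0.1772, 0.048]
orientation: [-0.211, -2.198, 2.142]
ft_force: [-0.7, -0.3, -1.0]
gripper_width: 0.034
```

```bash
python3 - <<'E'
from h import *
print(loc(JIG,arm.state()['tool_pos'])); go(w(JIG,-.083,-.006),.037,JIG[2])
E
```

```text
[-0.08756705 -0.00583546]
shift [-0.46  0.02  0.02] turn 0.1 | tip [ 0.5596 -0.1772  0.037 ] F [-0.7 -0.3 -1. ] w 0.034 t 21.4 q [ 0.29  0.75 -0.02  1.87 -0.05  0.47 -1.39]
```

Continuing in small steps until the back stop shows in the force.

Call:
play_rows(
  plan=[-0.15, 0.01, 0, 0, 0.36, -0.3, 0.01, 0, 0, 0.36, -0.45, 0.02, 0, 0, 0.36, -0.55, 0.02, 0, 0, 0.36, -0.55, 0.02, 0, 0, 0.36],
)

```text
time_s: 22.02
tool_pos: [0.5649, -0.178, 0.048]
orientation: [-0.211, -2.198, 2.142]
ft_force: [-1.1, 0.2, -0.7]
gripper_width: 0.0337
```

Call:
play_rows(
  plan=[-0.1, 0.005, 0, 0, 0.36, -0.2, 0.01, 0, 0, 0.36, -0.3, 0.01, 0, 0, 0.36, -0.3, 0.01, 0, 0, 0.36],
)

```text
time_s: 22.52
tool_pos: [0.5651, -0.178, 0.0477]
orientation: [-0.205, -2.197, 2.139]
ft_force: [-6.3, 1.5, 5.2]
gripper_width: 0.0338
```

```bash
python3 - <<'E'
from ov import *
print(loc(JIG,arm.state()['tool_pos'])); go(w(JIG,-.083,-.006),.037,JIG[2])
c=arm.read_camera('scene')[:,:,::-1].copy()
cv2.imwrite('pics/p11.png',crop("scene",c,135,150,80,65,8)); cv2.imwrite('pics/p11raw.png',c)
E
```

```text
[-0.08200774 -0.00581527]
shift [ 0.1  -0.04  0.02] turn 0.0 | tip [ 0.5651 -0.178   0.0367] F [-6.3  1.5  5.2] w 0.0338 t 22.525 q [ 0.29  0.76 -0.01  1.85 -0.05  0.49 -1.39]
```

View pics/p11.png

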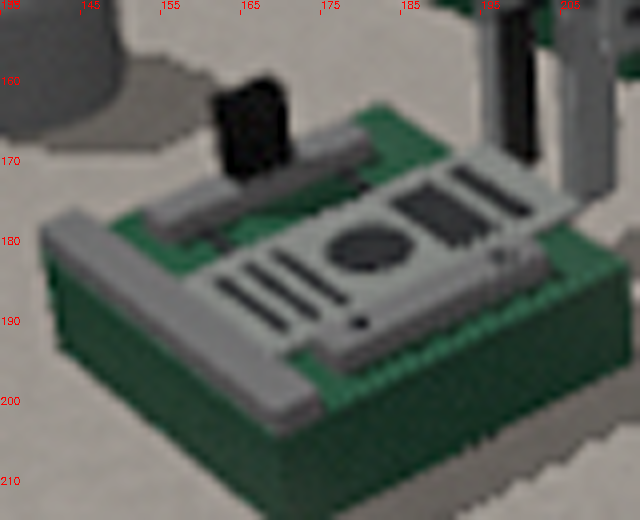

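The plate's far edge meets the stop with no green gap, and the push stalled at 6 N. I'll seat it a little more firmly, then back off.

Call:
play_rows(
  plan=[-0.3, 0.0, 0, 0, 0.36, -0.5, 0.0, 0, 0, 0.36, -0.5, 0.0, 0, 0, 0.36],
)

```text
time_s: 22.95
tool_pos: [0.5652, -0.178, 0.0473]
orientation: [-0.195, -2.194, 2.133]
ft_force: [-9.7, 0.4, 7.1]
gripper_width: 0.0337
```

```bash
python3 - <<'E'
from h import *
p=unproj("top",[(596/1.5625,289/1.5625)],.07)[0]; print("tin in jig",loc(JIG,p))
print(R.from_rotvec(arm.state()['orientation']).as_matrix().round(3)); go(w(JIG,.005,-.108),.13,JIG[2]); go(w(JIG,.005,-.108),.066,JIG[2])
E
```

```text
tin in jig [-0.00600814 -0.26095415]
[[-0.989  0.038 -0.142]
 [ 0.144  0.026 -0.989]
 [-0.034 -0.999 -0.031]]
shift [-9.   -9.38  9.94] turn 0.0 | tip [ 0.5652 -0.178   0.0363] F [-9.7  0.4  7.1] w 0.0337 t 22.95 q [ 0.29  0.76 -0.01  1.84 -0.05  0.51 -1.39]
shift [-8.78 -2.99 10.14] turn 0.0 | tip [ 0.5652 -0.178   0.0363] F [-9.7  0.4  7.1] w 0.0337 t 22.95 q [ 0.29  0.76 -0.01  1.84 -0.05  0.51 -1.39]
```

Call:
play_rows(
  plan=[0.5, 0, 0, 0, 0.36, 1.5, 0, 0, 0, 0.2, 1.5, -4, 0, 0, 0, 1.5, -9.4, 0, 0, 0, 0, -9.4, 5, 0, 0, -4, -9.4, 9, 0, 0, -8, -9.4, 10.1, 0, 0, -8.9, -9.4, 10.1, 0, 0, -8.9, -6, 10.1, 0, 0, -8.8, -3, 10.1, 0, 0, -8.8, -3, 10.1, 0, 0, -8.8, -3, 10.1, 0, 0],
)

```text
time_s: 24.45
tool_pos: [0.6373, -0.2912, 0.0783]
orientation: [-0.196, -2.194, 2.134]
ft_force: [0.2, -0.3, 0.0]
gripper_width: 0.0005
```

```bash
python3 - <<'E'
from h import *
s=arm.state(); print(loc(JIG,s['tool_pos'])); print(R.from_rotvec(s['orientation']).as_matrix().round(3)); go(w(JIG,.005,-.0875),.066,JIG[2]); go(w(JIG,.005,-.0575),.066,JIG[2])
E
```

```text
[ 0.00572332 -0.10740113]
[[-0.989  0.039 -0.142]
 [ 0.143  0.025 -0.989]
 [-0.035 -0.999 -0.03 ]]
shift [ 0.07  0.19 -1.99] turn 0.1 | tip [ 0.6373 -0.2912  0.0673] F [ 0.2 -0.3  0. ] w 0.0005 t 24.45 q [ 0.42  0.84 -0.01  1.5  -0.04  0.77 -1.28]
shift [ 0.07  0.28 -4.98] turn 0.1 | tip [ 0.6373 -0.2912  0.0673] F [ 0.2 -0.3  0. ] w 0.0005 t 24.45 q [ 0.42  0.84 -0.01  1.5  -0.04  0.77 -1.28]
```

Call:
play_rows(
  plan=[0.07, 0.1, -0.6, 0, 0, 0.07, 0.15, -1.2, 0, 0, 0.07, 0.2, -1.7, 0, 0, 0.07, 0.2, -2, 0, 0, 0.07, 0.2, -2.3, 0, 0, 0.07, 0.2, -2.6, 0, 0, 0.07, 0.22, -2.9, 0, 0, 0.07, 0.23, -3.2, 0, 0, 0.07, 0.24, -3.5, 0, 0, 0.07, 0.25, -3.8, 0, 0, 0.07, 0.25, -4.1, 0, 0, 0.07, 0.25, -4.1, 0, 0],
)

```text
time_s: 25.95
tool_pos: [0.6427, -0.2496, 0.077]
orientation: [-0.195, -2.196, 2.133]
ft_force: [-0.3, -0.8, -1.0]
gripper_width: 0.0006
```

```bash
python3 - <<'E'
from h import *
s=arm.state(); print(loc(JIG,s['tool_pos'])); go(w(JIG,.005,-.0575),.066,JIG[2])
E
```

```text
[ 0.00510144 -0.0654501 ]
shift [ 0.01  0.02 -0.79] turn 0.1 | tip [ 0.6427 -0.2496  0.066 ] F [-0.3 -0.8 -1. ] w 0.0006 t 25.95 q [ 0.35  0.83 -0.01  1.54 -0.05  0.75 -1.33]
```

Call:
play_rows(
  plan=[0, 0.01, -0.2, 0, 0, 0, 0.02, -0.4, 0, 0, 0, 0.02, -0.6, 0, 0, 0, 0.03, -0.8, 0, 0, 0, 0.03, -0.9, 0, 0, 0, 0.03, -0.9, 0, 0],
)

```text
time_s: 26.7
tool_pos: [0.6441, -0.2405, 0.077]
orientation: [-0.195, -2.196, 2.133]
ft_force: [0.5, -2.7, -1.6]
gripper_width: 0.0006
```

Call:
play_rows(
  plan=[0, 0.01, -0.15, 0, 0, 0, 0.01, -0.3, 0, 0, 0, 0.02, -0.45, 0, 0, 0, 0.02, -0.6, 0, 0, 0, 0.02, -0.6, 0, 0],
)

```text
time_s: 27.32
tool_pos: [0.6441, -0.24, 0.0771]
orientation: [-0.199, -2.188, 2.139]
ft_force: [-0.3, -10.3, -1.5]
gripper_width: -0.0001
```

```bash
python3 - <<'E'
from ov import *
s=arm.state(); print(loc(JIG,s['tool_pos']),s['ft_force'])
c=arm.read_camera('scene')[:,:,::-1].copy()
cv2.imwrite('pics/p12.png',crop("scene",c,135,150,80,65,8))
E
```

```text
[ 0.00510683 -0.05575104] [ -0.28748013 -10.29586819  -1.53425057]
```

View pics/p12.png

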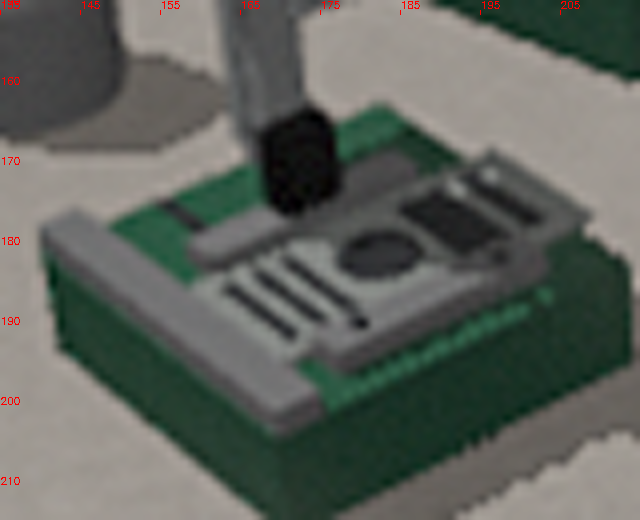

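Call:
play_rows(
  plan=[0, 0, 0.3, 0, 0, 0, 0, 1.5, 0, 0, 0, 0, 2.5, 0, 0, 0, -4, 3, 0, 0, 0, -9, 4, 0, 0, 0, -12, 8, 0, 0, 3, -12, 13, 0, 0, 7, -12, 18, 0, 0, 11, -12, 22, 0, 0, 15, -12, 26, 0, 0, 18, -12, 30, 0, 0, 20, -12, 34, 0, 0],
)

```text
time_s: 28.88
tool_pos: [0.3904, -0.5509, 0.1813]
orientation: [-0.2, -2.187, 2.138]
ft_force: [1.0, -0.4, 0.5]
gripper_width: 0.0003
```

```bash
python3 - <<'E'
from ov import *
print(arm.state()['tool_pos'],arm.state()['ft_force'])
c=arm.read_camera('scene')[:,:,::-1].copy(); t=arm.read_camera('top')[:,:,::-1].copy()
cv2.imwrite('pics/sE.png',c); cv2.imwrite('pics/tE.png',t)
W=np.zeros((560,800,3),np.uint8); W[:546,:378]=crop("top",t,286,142,54,78,7); W[:420,385:797]=np.array(crop("scene",c,138,150,68,70,6))[:, :412] if 68*6>=412 else cv2.copyMakeBorder(crop("scene",c,138,150,68,70,6),0,0,0,412-408,0)
cv2.imwrite('pics/p13.png',W)
E
```

```text
[ 0.39037823 -0.55089202  0.18126671] [ 0.97623429 -0.43892509  0.50054123]
```

View pics/p13.png

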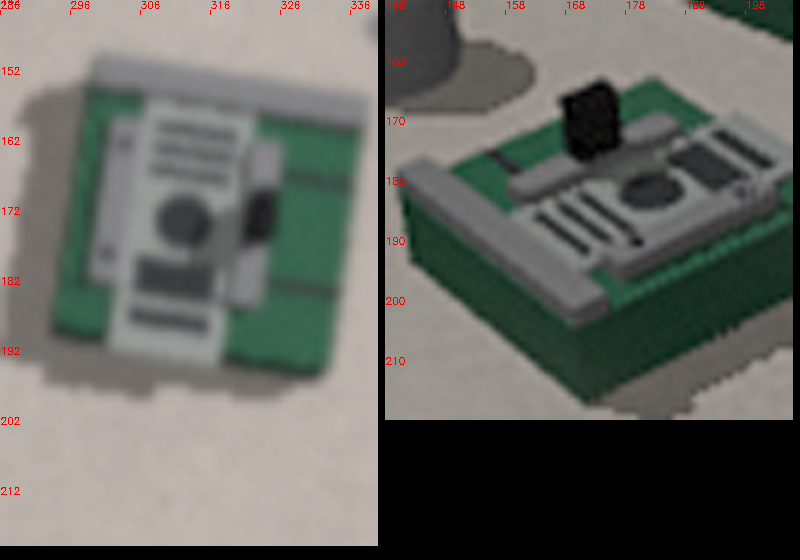

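The picture shows the plate against the stop (no green between them at about (200,100)), the fence bar at its left edge and the gauge bar at its right edge. I'll do one numeric check before handing in.

```bash
python3 - <<'E'
from h import *
t=cv2.imread('pics/tE.png'); s=cv2.imread('pics/sE.png')
for n,im in(("top",t),("scene",s)):
    for y in(-.02,0,.02):
        P=[[*w(JIG,x,y),.048] for x in np.arange(.052,.080,.002)]; q=proj(n,P).astype(np.float32)
        v=cv2.remap(im,q[:,0].reshape(1,-1),q[:,1].reshape(1,-1),1)[0].astype(int); print(n,y,"G-R:",(v[:,1]-v[:,2]).tolist())
T=lambda x,y:((x+.5)/7-.5+286,(y+.5)/7-.5+142)
print("plate near corners/far-left in jig mm:",[(1000*loc(JIG,p)).round(1).tolist() for p in unproj("top",[T(107,345),T(222,365),T(143,98)],.048)])
E
```

```text
top -0.02 G-R: [4, 4, 3, 5, 4, 3, 3, 2, 1, 0, 0, 1, -1, -1, -1]
top 0 G-R: [2, 3, 3, 3, 4, 3, 2, 2, 1, 0, 0, 0, 0, 0, -2]
top 0.02 G-R: [3, 3, 4, 4, 3, 3, 3, 2, 1, 1, 1, 0, -2, -1, -1]
scene -0.02 G-R: [1, 2, 2, 3, 2, 1, 0, 0, 0, 0, 0, 0, 0, -1, -1]
scene 0 G-R: [2, 2, 3, 3, 4, 2, 0, 0, 0, 0, 0, 0, 0, -1, -2]
scene 0.02 G-R: [3, 3, 3, 4, 4, 2, 0, 0, 0, 0, 0, 0, -1, -1, -1]
plate near corners/far-left in jig mm: [[-72.0, 30.3], [-72.9, -31.6], [64.0, 30.7]]
```

No green gap shows anywhere along the stop, and the corners match the home position to about 2 mm. Handing in.

```bash
python3 -c "
from station import arm
print(arm.hand_in(), arm.state()['time_s'])"
```

```text
the job is handed in; nothing more can be done
the job is handed in; nothing more can be done
```

The plate is on the smaller green jig, home against the back stop and held between the side gauge and the fence. I handed it in shortly after 29 s on the robot's clock.

**What I did**
- **Slide:** I pressed the aluminium plate with closed fingertips and slid it until about 44 mm stuck out past the tray's open end.
- **Lift and lay:** I took it by that end across its width and laid it flat on the bed, where it touched down with about 6 N before release.
- **Push home:** I pushed it with two fingers until it stalled against the back stop, reaching about 10 N with no further travel.
- **Gauge:** Only then did I push the gauge in by its knob until it stalled at about 10 N, and moved the arm clear.

**Last checks**
- No green bed shows between the plate and the stop in either camera.
- The plate's corners lie within about 2 mm of the home position, which is as good as the camera calibration.
- The fence and gauge bars both lie against the plate.

**What went wrong or disagreed**
- On the first slide the press faded to about 6 N and the fingers mostly slipped over the plate, so I pressed again, at about 14 N at rest (above the stated 8 to 12 N), then 6 to 10 N while sliding.
- Sliding tilted the tool by up to about 3°. In the air the plate's far end measured about 5 mm low, but it came down flat.
- The two cameras' fits of the jig differed by 2 to 3 mm, so I relied on force for both final contacts.
- I never touched the book, tin or brush, but I did not check their positions again at the end.

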